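Stake a terminal block on the hand-cranked press

ROBOT

A 6-joint arm with a two-finger parallel gripper is mounted at the origin on the work surface. World frame = base frame: x ahead of the robot, y to its left, z up, the work surface at z = 0. Lengths are in m, angles in rad, forces in N, time in s.
With the tool pointing down it reaches from about 0.35 to 0.975 m from the base axis. Payload 4.9 kg.
Tool frame: the origin (TCP) lies on the centre line of the jaws, within the pads' length; the fingertips stand 14 mm ahead of it and the grasp point (between the pads) lies 5 mm behind it; x points along the fingers, z is the direction in which the jaws open and shut, and the axes are right-handed (so a half turn about x gives the same grasp; the last joint's range is limited). The gripper opens to 85 mm and grips with 20 to 120 N. Pads are 22 mm wide; open, the fingers measure 114 mm over their backs; the gripper's body (76 mm by 85 mm) begins 54 mm behind the grasp point. The pads swing forward as they close: fully open they stand 13 mm farther back than shut.
Start: joints at [1.211, 0.053, 1.613, -0, 1.476, -0.119], TCP at [0.149, 0.607, 0.245] pointing down, gripper open.
Joint ranges: [-3.01, 3.01], [-1.01, 2.22], [0.06, 2.58], [-1.02, 4.17], [0.09, 2.62], [-3.14, 3.14]. Speed limits (rad/s): [2.57, 2.57, 3.14, 3.14, 3.14, 3.14].

INTERFACE

Orientations are given as a rotation vector (axis times angle).
In Python, from station import ctrl gives the robot as it stands.
- The arm moves only by the tool move_arm, never from a script. Its argument "increments" is a list that holds one entry, the list of rows, each a list of 4 numbers: the shift along the tool's x, y, z in units of 25 cm (1.0 is 25 cm), then the turn about the tool's x in units of 90 degrees (1.0 is 90 degrees). A call has 1 to 20 rows; each row shifts and turns the commanded pose from where the row before left it, along the tool's axes as they then stand; what a row does not reach is not made up. A row lasts 1/12 s, in which the tool goes at most 41.7 mm and 7.16 degrees, less where a joint would pass 70% of its speed; a pose out of reach is approached as far as the arm can. A call with a number of a shift or a turn outside -1 to 1 is refused whole. A call with a gripper value outside its range is refused whole. "gripper" is the closure, from 0 (fully open) to 1 (shut), set as the call begins (left out, the last holds). The fingers move at their own pace and stop on an object; "squeeze" is the grip in N (left out, the last holds). Time passes only in rows, so rows that do not move let the fingers close. It gives the time, the measured TCP pose, the force and the opening at its end, in the units of the state.
- ctrl.get_obs(): the state, without advancing time (a new reading comes with each control period).
- ctrl.get_image(name): name is "side" or "top"; returns a dict with "pixels" (400x640x3 uint8, red, green, blue), "depth" (400x640 float32, m along the optical axis (not along the pixel's ray), 0 where there is no reading), "K" (3x3 intrinsics, pixels), "k1" (the pictures are not rectified: a ray, as slopes to the right and down, at radius r is drawn at 1 + k1 r^2 times it, then the intrinsics apply), "extrinsics" (4x4, takes a point from camera to world coordinates). Camera axes: x right, y up, looking along -z (the intrinsics and any distortion apply to the point x, -y, -z); pixel columns grow to the right and rows downward; lengths in m; the calibration is good to about 2 mm. A picture is of the moment at which its call begins.
- ctrl.finish_job(): hands the job in, once; it reports no verdict.
Trained networks look in the newest picture that a camera, given by its name, has taken for a name from the list of things; names that differ only in an ending like _2 or _b are one class to them, and where a whole thing is asked for, a point or a joint stands for the part that bears it (a point fixed in the world has none). Each returns a list of dicts, best first, with "score" (0 to 1); they miss things now and then, are a little off and sometimes report something else, mostly with a low value. They report only what shows in the picture. A call takes as long as a camera call. They do not tell look-alikes from the thing itself.
- ctrl.trace(camera, target): "region" (400x640 bool, what is visible of it) and "pixel" ([row, column] in pixels, amid what is visible of it).
The state is a dict: "t": time; "q": joint angles; "dq": joint speeds; "effort": joint torques, N m; "tool_pos": TCP position; "tool_rot": TCP orientation; "contact_force": force on the tool from outside, world axes, zero at the start; "wrist_torque": the same for the moment, N m; "opening": finger opening in m.
Only numpy, scipy, OpenCV 4.12 (cv2) and the standard library are available. Lean on these libraries where they do the work, as an engineer would, in place of code of your own. Each camera call takes 0.05 s, during which the arm holds its last target. There are 200 camera calls.

TASK

Pick up the terminal block by its black post, set it gently down over the two locating pins of the hand press until it sits flat, and let go. Then take the crank by its knob and turn it clockwise (seen from above) two full turns in one go, at a steady four to ten seconds a turn straight through the heavy point where the ram squeezes the block, without stalling, racing or wrenching the knob outwards or inwards along its arm. Leave the crank back at its park position, arm pointing away from the nest, with the block still seated and everything else on the bench undisturbed.

Things in the scene. Friction and masses are not known exactly. Their poses are not given: they have to be found in the camera images.
- block: Loose terminal block, about 90 g: aluminium bar 64 x 28 x 18 mm with two vertical through holes (9 mm wide, at x = +-22 mm) and a black post 16 x 16 mm on its middle, 18 to 52 mm high. Stands upright on the bench, left or right of the press. Origin: centre of its underside; x along the bar, z up. Fits the nest either way round.
- nest: Fixed seat in the press: dark pad 70 x 34 mm, top 24 mm above the bench, two round pins (7 mm diameter, 14 mm tall, domed for the last 4 mm) at x = +-22 mm. Origin: centre of the pad's top face, midway between the pins; x along the pins, y towards the crank, z up. The block seats with its origin here, its x along this x or reversed; play at the pins 1 mm each way.
- anvil: Fixed steel stop behind the nest, 80 (x) x 30 (y) x 18 mm, top 38 mm above the bench, below the foot of a seated block's post (42 mm). Its face is 15.5 mm from the nest's centre. Origin: centre of its underside, 20 mm above the bench; axes like the nest's.
- nose: Round spring-loaded steel nose of the ram, 16 mm diameter, centred 33 mm above the bench, that squeezes the block against the anvil. Origin: centre of its tip; parked, the tip is 30 mm from the nest's centre on the crank side. Behind it, from 50 mm on, the ram and its guide rails, up to 49 mm above the bench.
- crank_axis (a point): Point on the vertical crank axis of the press, 80 mm above the bench (top of the crank arm), 170 mm from the nest along the nest's y; axes like the nest's. The press (green base 110 x 330 x 20 mm, long side along y, centred midway between nest and crank axis) is bolted down; its place and yaw vary.
- crank (a joint): Crank angle in rad, growing clockwise seen from above, counting on over turns, no stops. 0 = parked, arm along the nest's +y; starts 0 to 0.35; two turns end at 12.57. At angle a the arm points along (sin a, cos a) in the nest's x, y. With a block in: heavy from 1.7 to 3.1 rad of each turn (about 10 N at the knob), pushed onwards by the spring from 3.1 to 4.5; else 2 to 4 N, and stays where left.
- speed_disc: Aluminium disc, 88 mm diameter, four dark dots, on the crank shaft under the arm, 53 to 59 mm above the bench. The crank drags it through oil, so its turning speed follows the crank's mean speed with a lag of 1.2 s: keep it between 0.35 and 2.2 rad/s while cranking. Origin on the crank axis at bench height.
- tin: Square open steel tin of screws, 75 x 75 x 35 mm, loose, to be left alone; stands on the opposite side of the press from the block. Origin: centre of underside.
- bare_bar: Aluminium bar 64 x 28 x 18 mm with two holes but no post, loose, to be left alone.
- meter: Yellow hand multimeter, 75 x 150 x 45 mm, lying, to be left alone.
- spool: Metal spool with white flanges, 60 mm diameter, 42 mm tall, to be left alone.
- spray: Spray can, 56 mm diameter, 170 mm tall, to be left alone.
- driver: Screwdriver, 190 mm long, lying near the robot's left, to be left alone.
- brush: Brush, 170 mm long, lying near the robot's right, to be left alone.
- knob_slide (a joint): The knob: upright black handle, 24 mm diameter, 82 to 128 mm above the bench, on a 28 mm wide slide near the end of the flat crank arm; spins freely, so the hand need not turn. Its throw is clamped anywhere from 51 to 69 mm off the axis. Value: give of its springs in m, outwards positive, 2.5 N per mm; over 4 mm (10 N) is wrenching. Feel for the true throw.
Things that resemble listed ones, but are neither listed nor needed, are in the scene too. Leave any pink look-alike of the block alone.

How it is judged:
On the way, in this order (a step that is already met when the one before it is completed fails the run):
1. the block sits flat on the nest over both pins, let go (horizontal distance between block and nest below 0.003 m and z of block in the frame of nest between -0.003 and 0.002 m and angle between block's own z axis and vertical below 0.08 rad and contact force between the fingers and block below 0.1 N and value of joint crank below 1.3 rad), for 0.2 s.
2. the crank goes through the first heavy point with the block in place (value of joint crank between 3.3 and 6.2 rad and horizontal distance between block and nest below 0.003 m).
3. and through the second (value of joint crank between 9.6 and 12 rad and horizontal distance between block and nest below 0.003 m).
At the end, for the whole second after the job is handed in: The crank has made two full clockwise turns and stands still within 0.4 rad (about 23 degrees) of its park position (joint at 12.57), let go; the block is at rest flat on the nest: its origin within 3 mm sideways and 2 mm in height of the nest's, upright (value of joint crank between 12.17 and 12.97 rad and velocity of joint crank between -0.1 and 0.1 rad/s and horizontal distance between block and nest below 0.003 m and z of block in the frame of nest below 0.002 m and angle between block's own z axis and vertical below 0.08 rad and linear speed of block below 0.02 m/s); the robot touches nothing.
It fails at once if the block is pressed onto the nest or its pins with more than 45 N while being seated (contact force between block and nest above 45 N and value of joint crank below 1.3 rad).
It fails at once if the crank is turned backwards past its park position (value of joint crank below -0.3 rad).
It fails at once if the crank stalls on the way (speed disc under 0.35 rad/s between 3 and 11.5 rad) or races (disc over 2.2 rad/s) ((value of joint crank between 3 and 11.5 rad and angular speed of speed_disc below 0.35 rad/s) or angular speed of speed_disc above 2.2 rad/s).
It fails at once if a bystander is moved by more than 30 mm (distance of any of tin, bare_bar, meter, spool, spray, driver, brush from where it was at the start of the episode above 0.03 m).
It fails at once if the knob is wrenched along the crank arm, over 4 mm of its springs (10 N) (value of joint knob_slide above 0.004 m or value of joint knob_slide below -0.004 m).
It also fails if it takes over 72 s, if anything falls off the work surface, if the arm or the gripper's body presses on something with over 40 N, if the wrist force passes 120 N, or if a joint passes its speed limit or range.

## Working session

There is one attempt and no reset: what is moved stays moved. The work goes in short steps, Python scripts to look and compute and a tool call to move; the robot and the scene stay as the last step left them, time stands still between calls to the robot, and variables do not carry over. Pictures are saved under pics/ and viewed, about 8 in all and at most 12, crops included, and the job is handed in when it is done.

Besides the shell and the picture viewer there is one more tool, called as name([rows], argument=value, ...), one row to a line, values as JSON. move_arm: Moves the arm, as the interface text tells. Shifts and turns lie within -1 to 1; 1 stands for 25 cm of shift or 90 degrees of turn. Its arguments: {"type":"object","properties":{"increments":{"type":"array","items":{"type":"array","items":{"type":"array","items":{"type":"number","minimum":-1,"maximum":1}}}},"gripper":{"type":"number"},"squeeze":{"type":"number"}},"required":["increments"]}

```bash
ls; mkdir -p pics
cat > h.py <<'E'
import numpy as np, cv2
from station import ctrl
from scipy.spatial.transform import Rotation as R
def pts(im, mask):
    v,u=np.nonzero(mask&(im["depth"]>0)); d=im["depth"][v,u]
    return back(im,u,v,d)
def back(im,u,v,d):
    K=im["K"]; k1=im["k1"]
    p=cv2.undistortPoints(np.stack([u,v],-1).astype(float).reshape(-1,1,2),K,np.array([k1,0,0,0,0.])).reshape(-1,2)
    c=np.stack([p[:,0]*d,-p[:,1]*d,-d,np.ones(len(p))],-1)
    return (c@np.array(im["extrinsics"]).T)[:,:3]
def cloud(im):
    v,u=np.mgrid[0:400,0:640]
    return back(im,u.ravel(),v.ravel(),im["depth"].ravel()).reshape(400,640,3)
E
python3 - <<'E'
from h import *
o=ctrl.get_obs(); print({k:np.round(v,3) for k,v in o.items()})
print(R.from_rotvec(o["tool_rot"]).as_matrix().round(3))
for n in("top","side"):
    im=ctrl.get_image(n); cv2.imwrite(f"pics/{n}0.png",im["pixels"][:,:,::-1]); print(n,im["K"],im["k1"],im["extrinsics"])
    np.save(f"pics/{n}0_cloud.npy",cloud(im)); np.save(f"pics/{n}0_rgb.npy",im["pixels"])
    for t in("block","nest","anvil","nose","crank","knob_slide","speed_disc","tin"):
        for r in ctrl.trace(n,t)[:3]:
            m=np.array(r["region"]); p=pts(im,m)
            print(n,t,round(r["score"],2),np.round(r["pixel"]),m.sum(),np.median(p,0).round(3) if len(p) else None, p[:,2].max().round(3) if len(p) else None)
E
```

```text
pics
{'t': np.float64(0.0), 'q': array([ 1.211,  0.053,  1.614, -0.   ,  1.476, -0.119]), 'dq': array([ 0.   , -0.001, -0.003, -0.001, -0.001, -0.   ]), 'effort': array([-1.0000e-03, -3.9370e+01, -3.7017e+01, -0.0000e+00,  8.0000e-03,
        0.0000e+00]), 'tool_pos': array([0.149, 0.606, 0.244]), 'tool_rot': array([-1.031,  1.315,  1.029]), 'contact_force': array([0.623, 0.071, 0.178]), 'wrist_torque': array([-0.025, -0.03 , -0.008]), 'opening': np.float64(0.086)}
[[-0.001 -0.971  0.238]
 [-0.002  0.238  0.971]
 [-1.     0.    -0.002]]
top [[416.10418081   0.         321.96773105]
 [  0.         416.10418081 196.24597985]
 [  0.           0.           1.        ]] -0.08088690063936506 [[ 1.41958285e-03  9.76929266e-01 -2.13558411e-01  2.95461363e-01]
 [-9.99988996e-01  4.31935897e-04 -4.67130471e-03 -3.98400999e-02]
 [-4.47129073e-03  2.13562692e-01  9.76919129e-01  1.22420066e+00]
 [ 0.00000000e+00  0.00000000e+00  0.00000000e+00  1.00000000e+00]]
top block 0.66 [236. 434.] 211 [ 0.442 -0.351  0.018] 0.06
top block 0.61 [206. 459.] 253 [ 0.515 -0.434  0.018] 0.057
top block 0.58 [2
[... 1005 characters left out ...]
76. 337.] 359 [ 0.481 -0.252  0.016] 0.059
side block 0.72 [324. 388.] 300 [ 0.515 -0.447  0.018] 0.057
side nest 0.69 [211. 321.] 150 [ 0.551 -0.034  0.023] 0.039
side nest 0.19 [197. 316.] 37 [ 0.558 -0.002  0.038] 0.047
side anvil 0.88 [214. 325.] 305 [ 0.535 -0.074  0.036] 0.043
side nose 0.51 [195. 318.] 51 [0.559 0.001 0.038] 0.047
side nose 0.32 [162. 361.] 950 [0.764 0.053 0.034] 0.051
side crank 0.65 [160. 306.] 574 [0.601 0.123 0.06 ] 0.129
side knob_slide 0.59 [137. 308.] 120 [0.625 0.157 0.105] 0.13
side knob_slide 0.42 [196. 315.] 42 [ 0.559 -0.002  0.038] 0.047
side speed_disc 0.76 [166. 305.] 423 [0.59  0.115 0.058] 0.089
side tin 0.56 [134. 238.] 517 [0.475 0.389 0.015] 0.042
```

Run:
```python
import cv2
a=cv2.imread("pics/side0.png"); b=cv2.imread("pics/top0.png")
cv2.imwrite("pics/v1.png",cv2.resize(a[90:400,150:550],(800,620))[:600])
cv2.imwrite("pics/v2.png",cv2.resize(b[100:330,160:500],None,fx=2.35,fy=2.35,interpolation=cv2.INTER_CUBIC)[:600,:800])
```

```text
(no output)
```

View pics/v1.png

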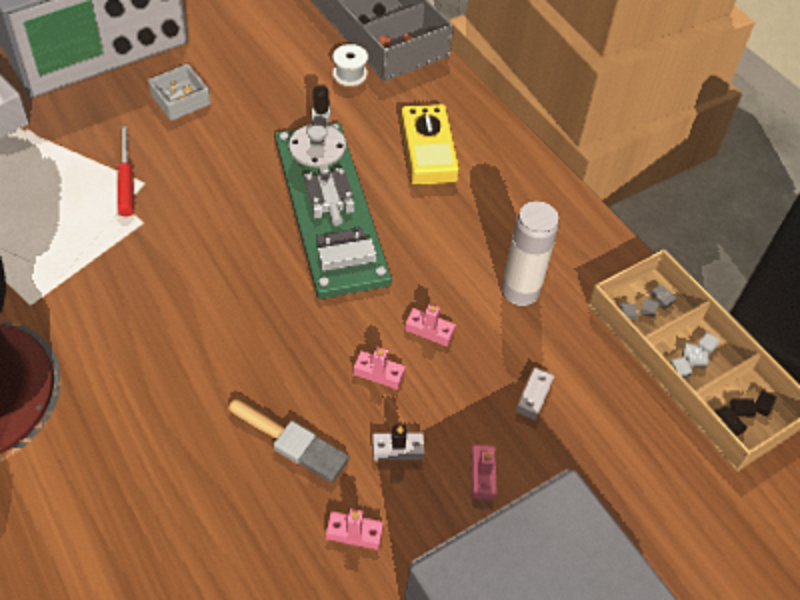

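View pics/v2.png

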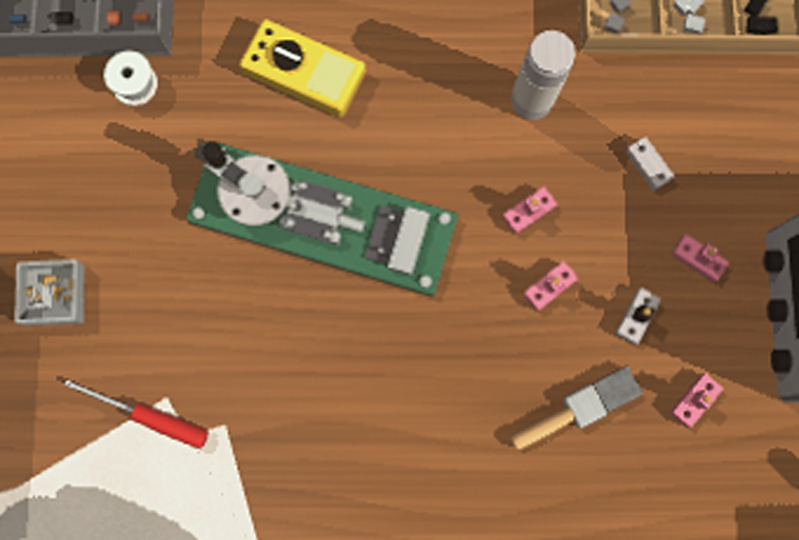

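The side view shows the real block, grey with a black post, at about full-frame (side) row 313, col 349. In the top view it is at about row 234, col 432, with pink look-alikes around it. The press has its crank end towards the upper left, and the knob is near top-view (168, 253). Next I'll fit the block and press poses.

```bash
cat >> h.py <<'E'
def rect(p):
    (c,s,a)=cv2.minAreaRect((p[:,:2]*1000).astype(np.float32)); 
    if s[0]<s[1]: s=s[::-1]; a+=90
    return np.round(c,1),np.round(s,1),round((a+90)%180-90,1)
E
python3 - <<'E'
from h import *
from scipy.optimize import least_squares
for n in("top","side"):
    C=np.load(f"pics/{n}0_cloud.npy"); I=np.load(f"pics/{n}0_rgb.npy"); X,Y,Z=C[...,0],C[...,1],C[...,2]
    hsv=cv2.cvtColor(I,cv2.COLOR_RGB2HSV)
    print(n)
    near=(abs(X-.56)<.14)&(abs(Y-.03)<.25)
    g=near&(hsv[...,0]>50)&(hsv[...,0]<95)&(hsv[...,1]>80)&(Z>.012)&(Z<.026)
    print(" base",rect(C[g]),g.sum(), C[g][:,2].mean().round(4))
    d=(np.hypot(X-.592,Y-.117)<.065)&(Z>.05)&(Z<.064); p=C[d]
    print(" disc",rect(p),p.mean(0).round(4))
    k=(np.hypot(X-.62,Y-.16)<.05)&(Z>.10)&(Z<.14); print(" knob",C[k].mean(0).round(4),k.sum(),C[k].max(0).round(4),C[k].min(0).round(4)); 
    kt=k&(Z>.123); print(" knobtop",C[kt].mean(0).round(4),kt.sum())
    hub=(np.hypot(X-.592,Y-.117)<.03)&(Z>.07)&(Z<.1); print(" armtop",C[hub].mean(0).round(4),hub.sum(),C[hub][:,2].max().round(4),C[hub][:,2].min().round(4))
    a=near&(Z>.034)&(Z<.041)&(Y<-.03); print(" anvil",rect(C[a]),a.sum(),C[a].mean(0).round(4))
    nst=near&(Z>.0225)&(Z<.028)&(Y<-.0)&(hsv[...,2]<110)&(hsv[...,1]<70); print(" pad",rect(C[nst]) if nst.sum()>3 else 0,nst.sum())
    nb=(np.hypot(X-.44,Y+.35)<.05)
    t=nb&(Z>.013)&(Z<.022); print(" bar",rect(C[t]),t.sum(),C[t].mean(0).round(4))
    po=nb&(Z>.046); print(" post",rect(C[po]),po.sum(),C[po].mean(0).round(4))
    # ellipse-edge circle fit of disc
    q=p[cv2.convexHull((p[:,:2]*1e4).astype(np.float32),returnPoints=False)[:,0]]
    s=least_squares(lambda w:np.hypot(q[:,0]-w[0],q[:,1]-w[1])-w[2],[.592,.117,.044],loss='soft_l1',f_scale=.001).x; print(" disc circle",s.round(4))
im=np.load("pics/top0_rgb.npy")[...,::-1]; s=np.load("pics/side0_rgb.npy")[...,::-1]
A=cv2.resize(im[185:215,295:345],(600,360),interpolation=cv2.INTER_NEAREST); B=cv2.resize(s[195:230,300:350],(600,420),interpolation=cv2.INTER_NEAREST)
cv2.imwrite("pics/v3.png",np.vstack([A,B])[:780])
E
```

```text
top
 base (array([572.1,  42.1]), array([324.7, 109. ]), 73.2) 1442 0.0197
 disc (array([594.2, 115.6]), array([100.8,  87.8]), 71.6) [0.5931 0.1178 0.0584]
 knob [0.6244 0.162  0.1222] 78 [0.6386 0.1756 0.1317] [0.6154 0.1522 0.1012]
 knobtop [0.6268 0.1629 0.1268] 53
 armtop [0.5976 0.1243 0.0836] 103 0.0898 0.0731
 anvil (array([ 564.4, -115.6]), array([187.2,  75. ]), -61.5) 260 [ 0.538  -0.0674  0.0377]
 pad (array([538.1, -38.3]), array([90.3, 52.9]), 6.0) 157
 bar (array([ 446.4, -355.8]), array([62.7, 28.7]), -30.2) 134 [ 0.4462 -0.3537  0.0174]
 post (array([ 445.6, -355.5]), array([14.9, 14.9]), 59.3) 29 [ 0.4464 -0.3551  0.0524]
 disc circle [0.5943 0.1142 0.049 ]
side
 base (array([572.4,  41. ]), array([334.6, 108.4]), 73.1) 994 0.019
 disc (array([597.1, 118.5]), array([100. ,  87.5]), -86.6) [0.5935 0.1155 0.0576]
 knob [0.6252 0.159  0.1183] 68 [0.6369 0.1732 0.1297] [0.6147 0.1481 0.1001]
 knobtop [0.6272 0.1622 0.1256] 30
 armtop [0.5957 0.1198 0.0831] 74 0.0921 0.0704
 anvil (array([540.6, -63.1]), array([79.7, 52.9]), -17.3) 209 [ 0.5383 -0.0695  0.0373]
 pad (array([532.3, -55.2]), array([88.3, 72.3]), -18.5) 68
 bar (array([ 445.8, -357. ]), array([64.2, 30.7]), -29.8) 201 [ 0.4451 -0.358   0.0169]
 post (array([ 445.7, -357.2]), array([14.8, 12.6]), 56.6) 37 [ 0.4453 -0.3578  0.0519]
 disc circle [0.5974 0.1222 0.0444]
```

Both cameras agree on these:
- **Block:** about (0.446, -0.356), yaw -30°.
- **Press base:** centre about (0.572, 0.0416), y-axis at 73.1°. That puts the nest near (0.548, -0.040) and the crank axis near (0.597, 0.123).

The anvil and disc fits match. I'll start by turning the jaws along the block, then travel to it.

move_arm([
  [[0,0,0,0.0787],[0,0,0,0.0787],[0,0,0,0.0787],[0,0,0,0.0787],[0,0,0,0.0787],[0,0,0,0.0787],[0,0,0,0.0787],[0,0,0,0.0787],[0,0,0,0.0787],[0,0,0,0.0787],[0,0,0,0.0787],[0,0,0,0.0787],[0,0,0,0.0787],[0,0,0,0.0787],[0,0,0,0.0787]],
], gripper=0.3)

```text
t: 2.15
tool_pos: [0.149, 0.6069, 0.2453]
tool_rot: [0.416, 1.531, -0.416]
contact_force: [-0.7, -0.2, -0.1]
opening: 0.0596
```

move_arm([
  [[0,-0.0613,0.122,0],[0,-0.0613,0.122,0],[0,-0.0613,0.122,0],[0,-0.0613,0.122,0],[0,-0.0613,0.122,0],[0,-0.0613,0.122,0],[0,-0.0613,0.122,0],[0,-0.0613,0.122,0],[0,-0.0613,0.122,0],[0,-0.0613,0.122,0],[0,-0.0613,0.122,0],[0,-0.0613,0.122,0],[0,-0.0613,0.122,0],[0,-0.0613,0.122,0],[0,-0.0613,0.122,0],[0,-0.0613,0.122,0]],
])

```text
t: 3.48
tool_pos: [0.4494, 0.1488, 0.2456]
tool_rot: [0.411, 1.531, -0.411]
contact_force: [0.6, 0.4, -0.8]
opening: 0.0599
```

move_arm([
  [[0,-0.1173,0.0665,0],[0,-0.1173,0.0665,0],[0,-0.1173,0.0665,0],[0,-0.1173,0.0665,0],[0,-0.1173,0.0665,0],[0,-0.1173,0.0665,0],[0,-0.1173,0.0665,0],[0,-0.1173,0.0665,0],[0,-0.1173,0.0665,0],[0,-0.1173,0.0665,0],[0,-0.1173,0.0665,0],[0,-0.1173,0.0665,0],[0,-0.1173,0.0665,0],[0,-0.1173,0.0665,0],[0,-0.1173,0.0665,0],[0,0,0,0],[0,0,0,0],[0,0,0,0],[0,0,0,0]],
])

```text
t: 5.07
tool_pos: [0.4445, -0.3542, 0.2453]
tool_rot: [0.41, 1.532, -0.41]
contact_force: [0.0, -0.5, -0.1]
opening: 0.0596
```

move_arm([
  [[0.08,-0.0048,0.0092,0],[0.1,0,0,0],[0.1,0,0,0],[0.1,0,0,0],[0.1,0,0,0],[0.1,0,0,0],[0.1,0,0,0],[0.06,0,0,0],[0.04,0,0,0],[0.02,0,0,0],[0,0,0,0],[0,0,0,0],[0,0,0,0]],
])

```text
t: 6.15
tool_pos: [0.4467, -0.3581, 0.047]
tool_rot: [0.409, 1.529, -0.412]
contact_force: [0.7, -0.6, -0.0]
opening: 0.0595
```

Run:
```python
from h import *
o=ctrl.get_obs(); M=R.from_rotvec(o["tool_rot"]).as_matrix(); print(M.round(4),np.degrees(np.arctan2(M[1,2],M[0,2])),o["tool_pos"])
for n in("top","side"):
    im=ctrl.get_image(n); C=cloud(im); I=im["pixels"]
    hsv=cv2.cvtColor(I,cv2.COLOR_RGB2HSV)
    # press coordinates with current guess
    c=np.array([.5722,.0416]); th=np.radians(73.15); yv=np.array([np.cos(th),np.sin(th)]); xv=np.array([yv[1],-yv[0]])
    D=C[...,:2]-c; px=D@xv*1000; py=D@yv*1000; Z=C[...,2]*1000
    g=(hsv[...,0]>50)&(hsv[...,0]<95)&(hsv[...,1]>80)&(Z>16)&(Z<24)&(abs(px)<65)&(abs(py)<180)
    # edges: per-slice extents of green
    ys=[];L=[];Rr=[]
    for s in range(-150,151,6):
        m=g&(abs(py-s)<4)
        if m.sum()>6: L.append((s,np.sort(px[m])[:2].mean()));Rr.append((s,np.sort(px[m])[-2:].mean()))
    L=np.array(L);Rr=np.array(Rr)
    for q in(L,Rr):
        k=abs(abs(q[:,1])-54)<5; print(n,"long edge fit slope(deg),offset",np.degrees(np.polyfit(*q[k].T,1)[0]).round(2),np.polyfit(*q[k].T,1)[1].round(2),k.sum())
    lo=[];hi=[]
    for s in range(-48,49,6):
        m=g&(abs(px-s)<4)
        if m.sum()>3: lo.append(py[m].min());hi.append(py[m].max())
    print(" ends",np.median(lo).round(1),np.median(hi).round(1))
    a=(Z>34)&(Z<41)&(abs(px)<50)&(py<-90)&(py>-140)
    print(" anvil px,py ranges",np.percentile(px[a],[1,99]).round(1),np.percentile(py[a],[2,98]).round(1),"expect -40..40, -130.5..-100.5")
    p=(Z>29)&(Z<40)&(abs(px)<30)&(py<-76)&(py>-95); print(" pins", [ (px[p&(sg*px>0)].mean().round(1),py[p&(sg*px>0)].mean().round(1),(p&(sg*px>0)).sum()) for sg in(-1,1)])
    nb=abs(px)<12; ns=nb&(py>-60)&(py<-38)&(Z>30)&(Z<45); print(" nose px",px[ns].mean().round(2),ns.sum())
```

```text
[[ 2.000e-03  5.003e-01  8.658e-01]
 [-2.100e-03  8.658e-01 -5.003e-01]
 [-1.000e+00 -8.000e-04  2.800e-03]] -30.022877088320534 [ 0.44672099 -0.35811997  0.04699937]
top long edge fit slope(deg),offset 0.52 -52.38 37
top long edge fit slope(deg),offset 0.18 51.22 28
 ends -161.0 161.5
 anvil px,py ranges [-41.2  38. ] [-127.9  -99.3] expect -40..40, -130.5..-100.5
 pins [(np.float64(-23.2), np.float64(-82.8), np.int64(6)), (np.float64(20.4), np.float64(-83.5), np.int64(5))]
 nose px -1.41 30Traceback (most recent call last):
  File "<stdin>", line 17, in <module>
    raise TypeError("expected non-empty vector for x")
TypeError: expected non-empty vector for x
```

move_arm([
  [[0.02,0.0044,-0.006,0],[0.016,0,0,0],[0,0,0,0],[0,0,0,0]],
])

```text
t: 6.58
tool_pos: [0.4447, -0.3554, 0.0357]
tool_rot: [0.411, 1.532, -0.411]
contact_force: [-0.3, 0.0, 0.1]
opening: 0.0597
```

Run:
```python
from h import *
print(ctrl.get_obs()["tool_pos"])
for n in("side",):
    im=ctrl.get_image(n); C=cloud(im); I=im["pixels"]
    c=np.array([.5722,.0416]); th=np.radians(73.15); yv=np.array([np.cos(th),np.sin(th)]); xv=np.array([yv[1],-yv[0]])
    D=C[...,:2]-c; px=D@xv*1000; py=D@yv*1000; Z=C[...,2]*1000
    a=(Z>34)&(Z<41)&(abs(px)<50)&(py<-90)&(py>-140)
    print(" anvil px,py ranges",np.percentile(px[a],[1,99]).round(1),np.percentile(py[a],[2,98]).round(1),"expect -40..40, -130.5..-100.5")
    p=(Z>29)&(Z<40)&(abs(px)<30)&(py<-76)&(py>-95); print(" pins", [ (px[p&(sg*px>0)].mean().round(1),py[p&(sg*px>0)].mean().round(1),(p&(sg*px>0)).sum()) for sg in(-1,1)])
    nb=abs(px)<12; ns=nb&(py>-60)&(py<-38)&(Z>30)&(Z<45); print(" nose px",px[ns].mean().round(2),ns.sum())
A=cv2.resize(I[150:230,270:370,::-1],(800,640),interpolation=cv2.INTER_CUBIC)[40:]
B=np.zeros((600,800,3),np.uint8); cv2.imwrite("pics/v4.png",A[:600])
```

```text
[ 0.44467624 -0.35539793  0.03570755]Traceback (most recent call last):
  File "<stdin>", line 8, in <module>
    return _quantile_unchecked(
        a, q, axis, out, overwrite_input, method, keepdims, weights)
    return _ureduce(a,
                    func=_quantile_ureduce_func,
    ...<5 lines>...
                    overwrite_input=overwrite_input,
                    method=method)
    r = func(a, **kwargs)
    result = _quantile(arr,
                       quantiles=q,
    ...<2 lines>...
                       out=out,
                       weights=wgt)
    slices_having_nans = np.isnan(arr[-1, ...])
                                  ~~~^^^^^^^^^
IndexError: index -1 is out of bounds for axis 0 with size 0
```

The arm now blocks the side view of the press, so I'll use the first side image instead.

Run:
```python
from h import *
for n in("top","side"):
    C=np.load(f"pics/{n}0_cloud.npy"); I=np.load(f"pics/{n}0_rgb.npy")
    c=np.array([.5722,.0416]); th=np.radians(73.15); yv=np.array([np.cos(th),np.sin(th)]); xv=np.array([yv[1],-yv[0]])
    D=C[...,:2]-c; px=D@xv*1000; py=D@yv*1000; Z=C[...,2]*1000
    a=(Z>34)&(Z<41)&(abs(px)<50)&(py<-90)&(py>-140)
    print(n,"anvil",np.percentile(px[a],[1,99]).round(1),np.percentile(py[a],[2,98]).round(1),"mean",px[a].mean().round(2),py[a].mean().round(2),"expect -40..40, -130.5..-100.5",rect(C[a]))
    p=(Z>29)&(Z<40)&(abs(px)<30)&(py<-76)&(py>-95); print(" pins", [ (px[p&(sg*px>0)].mean().round(1),py[p&(sg*px>0)].mean().round(1),(p&(sg*px>0)).sum()) for sg in(-1,1)])
    ns=(abs(px)<12)&(py>-60)&(py<-38)&(Z>30)&(Z<45); print(" nose px",px[ns].mean().round(2),ns.sum())
    kt=(abs(px)<70)&(py>85)&(py<170)&(Z>100)&(Z<140); print(" knob",px[kt].mean(),py[kt].mean(), np.percentile(px[kt],[3,97]).round(1),np.percentile(py[kt],[3,97]).round(1))
A=cv2.resize(np.load("pics/side0_rgb.npy")[190:230,300:350,::-1],(600,480),interpolation=cv2.INTER_CUBIC)
cv2.imwrite("pics/v4.png",A)
```

```text
top anvil [-41.1  38.3] [-128.   -99.4] mean -1.74 -113.67 expect -40..40, -130.5..-100.5 (array([537.7, -66.7]), array([80.6, 30.1]), -16.8)
 pins [(np.float64(-22.8), np.float64(-83.7), np.int64(6)), (np.float64(20.6), np.float64(-83.4), np.int64(5))]
 nose px -1.68 31
 knob 15.056535544643033 130.34859071118728 [ 5.4 27. ] [121.5 141.5]
side anvil [-39.3  39.2] [-131.8 -101.4] mean -0.11 -116.91 expect -40..40, -130.5..-100.5 (array([538.2, -70.7]), array([80.3, 34.8]), -21.0)
 pins [(np.float64(-21.1), np.float64(-85.9), np.int64(4)), (np.float64(20.0), np.float64(-86.3), np.int64(10))]
 nose px -0.13 35
 knob 16.74771273501951 127.68729818323784 [ 7.  26.3] [119.6 139.4]
```

move_arm([
  [[0,0.0005,0.006,0],[0,0,0,0],[0,0,0,0],[0,0,0,0],[0,0,0,0],[0,0,0,0],[0,0,0,0],[0,0,0,0]],
], gripper=1, squeeze=25)

```text
t: 7.3
tool_pos: [0.4465, -0.3565, 0.0365]
tool_rot: [0.411, 1.531, -0.411]
contact_force: [1.1, -0.4, 0.9]
opening: 0.0156
```

The post is gripped at 15.6 mm opening. Top and side differ by about 2 mm, so I'm using the mean nest position (0.5467, -0.0393) with x at -16.9°. Next I lift, carry and turn.

move_arm([
  [[-0.04,0,0,0],[-0.08,0,0,0],[-0.08,0,0,0],[-0.08,0,0,0],[-0.08,0,0,0],[-0.04,0,0,0],[0,0,0,0]],
])

```text
t: 7.88
tool_pos: [0.4477, -0.3577, 0.1398]
tool_rot: [0.408, 1.527, -0.413]
contact_force: [-0.1, 0.2, -0.2]
opening: 0.0157
```

move_arm([
  [[0,0.05,-0.011,0],[0,0.1,-0.0221,0],[0,0.1,-0.0221,0],[0,0.1,-0.0221,0],[0,0.1,-0.0221,0],[0,0.1,-0.0221,0],[0,0.1,-0.0221,0],[0,0.1,-0.0221,0],[0,0.1,-0.0221,0],[0,0.1,-0.0221,0],[0,0.1,-0.0221,0],[0,0.1,-0.0221,0],[0,0.1,-0.0221,0],[0,0.05,-0.011,0],[0,0,0,-0.0486],[0,0,0,-0.0486],[0,0,0,-0.0486],[0,0,0,0],[0,0,0,0],[0,0,0,0]],
])

```text
t: 9.55
tool_pos: [0.5463, -0.039, 0.1355]
tool_rot: [0.233, 1.56, -0.233]
contact_force: [-0.5, -0.6, -1.5]
opening: 0.0153
```

Run:
```python
from h import *
o=ctrl.get_obs(); M=R.from_rotvec(o["tool_rot"]).as_matrix(); print(np.degrees(np.arctan2(M[1,2],M[0,2])),o["tool_pos"],o["contact_force"],o["opening"])
n=0
c=np.array([.5722,.0416]); th=np.radians(73.15); yv=np.array([np.cos(th),np.sin(th)]); xv=np.array([yv[1],-yv[0]])
T=np.array(o["tool_pos"])
for n in("top","side"):
    im=ctrl.get_image(n); C=cloud(im); I=im["pixels"]; D=C[...,:2]-T[:2]; px=D@xv*1000; py=D@yv*1000; Z=C[...,2]*1000
    r=ctrl.trace(n,"block")
    for q in r[:5]:
        m=np.array(q["region"]); v=(Z>0)&m
        if abs(np.median(px[v]))<60 and abs(np.median(py[v]))<60 and np.median(Z[v])>40:
            t=v&(Z>(T[2]*1000-36.5+13))&(Z<(T[2]*1000-36.5+22)); print(n,q["score"],m.sum(),"top face px",np.percentile(px[t],[2,98]),"py",np.percentile(py[t],[2,98]),t.sum(),Z[v].min())
    p=q["pixel"]; 
    ctr=(200,325) if n=="top" else (205,322)
    a=I[ctr[0]-40:ctr[0]+30,ctr[1]-40:ctr[1]+40,::-1]
    cv2.imwrite(f"pics/c_{n}.png",cv2.resize(a,(640,560),interpolation=cv2.INTER_CUBIC))
a=cv2.imread("pics/c_top.png");b=cv2.imread("pics/c_side.png"); cv2.imwrite("pics/v5.png",cv2.resize(np.hstack([a,b]),(800,350)))
```

```text
-17.021940316694447 [ 0.5463451  -0.03902301  0.1354679 ] [-0.4557491  -0.57827777 -1.47664008] 0.015262520704950171
side 0.54 268 top face px [-32.36707112  31.41118823] py [-15.41089495  13.59915201] 115 31.974917900011945
```

View pics/v5.png

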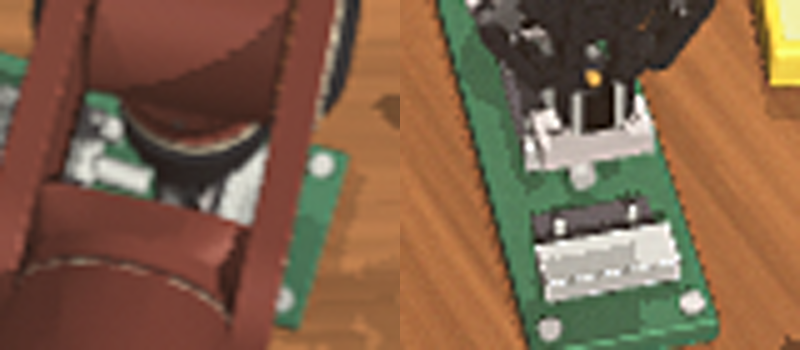

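The side view (right half) shows the gripped block level above the nest, with both pins visible. In that camera the block needs about +1.6 mm in x and -0.7 mm in y. I'll correct, lower, and measure again.

move_arm([
  [[0.04,-0.0028,0.006,0],[0.06,0,0,0],[0.06,0,0,0],[0.04,0,0,0],[0,0,0,0],[0,0,0,0],[0,0,0,0]],
])

```text
t: 10.33
tool_pos: [0.5487, -0.0404, 0.0869]
tool_rot: [0.232, 1.557, -0.232]
contact_force: [0.2, 0.7, -1.0]
opening: 0.0156
```

```bash
cat > m.py <<'E'
from h import *
o=ctrl.get_obs(); M=R.from_rotvec(o["tool_rot"]).as_matrix(); print(np.degrees(np.arctan2(M[1,2],M[0,2])),o["tool_pos"],o["contact_force"],o["opening"])
c=np.array([.5722,.0416]); th=np.radians(73.15); yv=np.array([np.cos(th),np.sin(th)]); xv=np.array([yv[1],-yv[0]])
T=np.array(o["tool_pos"]); print("tcp press",(T[:2]-c)@xv*1000,(T[:2]-c)@yv*1000)
n="side"
im=ctrl.get_image(n); C=cloud(im); I=im["pixels"]; D=C[...,:2]-c; px=D@xv*1000; py=D@yv*1000; Z=C[...,2]*1000
h=T[2]*1000-36.5
t=(abs(px)<40)&(abs(py+85)<25)&(Z>h+13)&(Z<h+22)&(I.min(-1)>90)
print("block px",np.percentile(px[t],[2,98]).round(1),"py",np.percentile(py[t],[2,98]).round(1),t.sum(), rect(C[t]))
E
python3 m.py
```

```text
-16.926223947636604 [ 0.54866348 -0.04035076  0.08686271] [ 0.20553389  0.74507945 -1.02279472] 0.01560867865501076
tcp press 1.2288100029072575 -85.25482658867094
block px [-31.   31.5] py [-100.8  -70.7] 100 (array([547.3, -41. ]), array([64.2, 31.4]), -19.4)
```

move_arm([
  [[0.02,-0.0016,-0.002,0],[0.02,0,0,0],[0.008,0,0,0],[0.006,0,0,0],[0.006,0,0,0],[0.006,0,0,0],[0,0,0,0]],
])

```text
t: 10.97
tool_pos: [0.5474, -0.0404, 0.0695]
tool_rot: [0.232, 1.559, -0.232]
contact_force: [-0.0, 0.0, -1.1]
opening: 0.0155
```

No force with the underside about 5 mm below the pin tops, so the pins are in the holes. I'll keep lowering gently.

move_arm([
  [[0.006,0,0,0],[0.006,0,0,0],[0.006,0,0,0],[0.006,0,0,0],[0.004,0,0,0],[0,0,0,0],[0,0,0,0]],
])

```text
t: 11.55
tool_pos: [0.5475, -0.0405, 0.0627]
tool_rot: [0.232, 1.558, -0.232]
contact_force: [0.4, 0.4, -1.5]
opening: 0.0157
```

move_arm([
  [[0.004,0,0,0],[0.003,0,0,0],[0.002,0,0,0],[0,0,0,0],[0,0,0,0]],
])

```text
t: 11.97
tool_pos: [0.5476, -0.0404, 0.0605]
tool_rot: [0.232, 1.558, -0.232]
contact_force: [-0.7, -0.6, -0.8]
opening: 0.0153
```

move_arm([
  [[0.002,0,0,0],[0.002,0,0,0],[0,0,0,0],[0,0,0,0]],
])

```text
t: 12.3
tool_pos: [0.5477, -0.0404, 0.0605]
tool_rot: [0.232, 1.559, -0.232]
contact_force: [-3.6, 1.1, 6.5]
opening: 0.0157
```

Seat contact is 6.5 N at TCP height 0.0605, which matches the expected seated height. I'll release and retreat.

move_arm([
  [[0,0,0,0],[0,0,0,0],[0,0,0,0],[0,0,0,0],[0,0,0,0],[0,0,0,0]],
], gripper=0.4)

```text
t: 12.8
tool_pos: [0.5475, -0.0404, 0.0594]
tool_rot: [0.232, 1.558, -0.232]
contact_force: [-0.6, 0.5, -0.2]
opening: 0.0511
```

move_arm([
  [[-0.04,0,0,0],[-0.08,0,0,0],[-0.12,0,0,0],[-0.12,0,0,0],[-0.12,0,0,0],[-0.06,0,0,0],[0,0,0,0],[0,0,0,0]],
])

```text
t: 13.47
tool_pos: [0.5482, -0.0406, 0.1961]
tool_rot: [0.232, 1.555, -0.232]
contact_force: [0.1, -0.5, -0.3]
opening: 0.0514
```

```bash
cat > s.py <<'E'
from h import *
import sys
o=ctrl.get_obs(); print(o["t"],o["tool_pos"],o["contact_force"],o["opening"],o["q"].round(2))
c=np.array([.5722,.0416]); th=np.radians(73.15); yv=np.array([np.cos(th),np.sin(th)]); xv=np.array([yv[1],-yv[0]])
for n in("side","top"):
    im=ctrl.get_image(n); C=cloud(im); I=im["pixels"]; D=C[...,:2]-c; px=D@xv*1000; py=D@yv*1000; Z=C[...,2]*1000
    t=(abs(px)<40)&(abs(py+85)<20)&(Z>39)&(Z<46); print(n,"block top",np.percentile(px[t],[2,98]).round(1) if t.sum() else 0,np.percentile(py[t],[2,98]).round(1) if t.sum() else 0,"z",np.median(Z[t]),t.sum())
    cv2.imwrite(f"pics/{sys.argv[1]}_{n}.png",I[:,:,::-1])
    k=(abs(px)<75)&(py>5)&(py<165)&(Z>118)&(Z<136)&(I.max(-1)<90); print(" knobtop",k.sum(),px[k].mean().round(1) if k.sum() else 0,py[k].mean().round(1) if k.sum() else 0, Z[k].max() if k.sum() else 0)
E
python3 s.py p6; python3 -c "
import cv2
b=cv2.imread('pics/p6_side.png')[110:240,250:390]; cv2.imwrite('pics/v6.png',cv2.resize(b,(640,594),interpolation=cv2.INTER_CUBIC))"
```

```text
13.4667 [ 0.5482195  -0.0405512   0.19613591] [ 0.05926392 -0.53503157 -0.30967641] 0.05141677209275158 [-0.21 -0.09  1.84  0.    1.39  0.09]
side block top [-31.8  30.8] [-101.8  -71.6] z 41.74646046137354 105
 knobtop 0 0 0 0
top block top [-1.2 29.8] [-103.1  -91. ] z 42.48417916460012 26
 knobtop 58 16.2 131.8 131.6014918069086
```

View pics/v6.png

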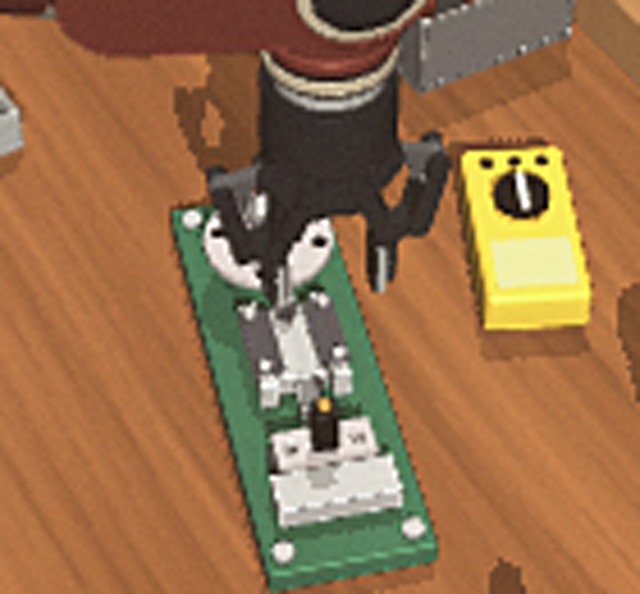

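The view shows the block seated flat in the nest behind the anvil, with its top at 42 mm, the nominal seated height. Now I go to the knob. The tool axes match the press axes (tool z = press x, tool y = press y).

move_arm([
  [[0,0.05,0.0351,0],[0,0.1,0.0351,0],[0,0.1,0,0],[0,0.1,0,0],[0,0.1,0,0],[0,0.1,0,0],[0,0.1,0,0],[0,0.1,0,0],[0,0.08,0,0],[0,0.0376,0,0],[0,0,0,0],[0,0,0,0],[0,0,0,0]],
])

```text
t: 14.65
tool_pos: [0.627, 0.1609, 0.1937]
tool_rot: [0.232, 1.56, -0.233]
contact_force: [1.0, -0.6, 0.4]
opening: 0.0509
```

```bash
python3 s.py p7; python3 -c "
import cv2
a=cv2.imread('pics/p7_top.png')[130:220,220:320]; b=cv2.imread('pics/p7_side.png')[90:180,260:360]; cv2.imwrite('pics/v7.png',cv2.resize(cv2.hconcat([a,b]),(800,360),interpolation=cv2.INTER_CUBIC))"
```

```text
14.65 [0.62697276 0.16090871 0.19365068] [ 0.95334017 -0.62569578  0.36563604] 0.05094855278959297 [ 0.14  0.14  1.61 -0.    1.4   0.43]
side block top [-31.3  29.4] [-103.5  -70.6] z 41.21738533352537 113
 knobtop 37 17.0 129.5 130.75861297437342
top block top [-33.8  29.4] [-103.5  -69.9] z 41.95064597603082 147
 knobtop 0 0 0 0
```

View pics/v7.png

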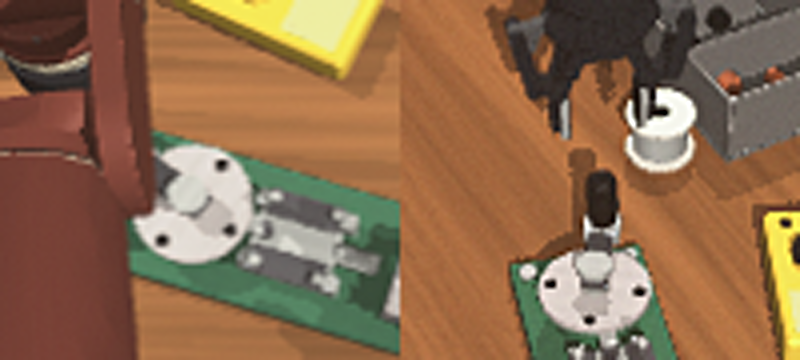

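The fingers are above the upright knob and clear of the spool, and the TCP lines up with it in press coordinates. I descend and close lightly.

move_arm([
  [[0.06,0,0,0],[0.08,0,0,0],[0.08,0,0,0],[0.06,0,0,0],[0.04,0,0,0],[0.02,0,0,0],[0,0,0,0],[0,0,0,0]],
])

```text
t: 15.42
tool_pos: [0.6279, 0.1619, 0.11]
tool_rot: [0.232, 1.558, -0.232]
contact_force: [-0.9, -0.2, 0.3]
opening: 0.0509
```

move_arm([
  [[0,0,0,0],[0,0,0,0],[0,0,0,0],[0,0,0,0],[0,0,0,0],[0,0,0,0],[0,0,0,0],[0,0,0,0]],
], gripper=1, squeeze=45)

```text
t: 16.08
tool_pos: [0.6283, 0.1623, 0.1112]
tool_rot: [0.232, 1.556, -0.231]
contact_force: [-1.2, 0.2, 5.8]
opening: 0.0226
```

```bash
cat > f.py <<'E'
from h import *
c=np.array([.5722,.0416]); th=np.radians(73.15); yv=np.array([np.cos(th),np.sin(th)]); xv=np.array([yv[1],-yv[0]])
T=[];F=[]
for i in range(4):
    o=ctrl.get_obs(); T.append(o["tool_pos"]);F.append(o["contact_force"])
    if i<3: ctrl.get_image("top")
T=np.mean(T,0);F=np.mean(F,0); p=np.array([(T[:2]-c)@xv,(T[:2]-c)@yv])*1000-[.14,84.4]; f=np.array([F[:2]@xv,F[:2]@yv])
u=p/np.hypot(*p); print("t",o["t"],"z",T[2].round(4),"rel axis",p.round(2),"r",np.hypot(*p).round(2),"a",np.arctan2(*p).round(3),"F press",f.round(2),"radial",(f@u).round(2),"tang(cw)",(f@np.array([u[1],-u[0]])).round(2),"Fz",F[2].round(2),"op",o["opening"].round(4))
E
python3 f.py
```

```text
Traceback (most recent call last):
  File "f.py", line 8, in <module>
    u=p/np.hypot(*p); print("t",o["t"],"z",T[2].round(4),"rel axis",p.round(2),"r",np.hypot(*p).round(2),"a",np.arctan2(*p).round(3),"F press",f.round(2),"radial",(f@u).round(2),"tang(cw)",(f@np.array([u[1],-u[0]])).round(2),"Fz",F[2].round(2),"op",o["opening"].round(4))
                                                                                                                                                                                                                                                         ^^^^^^^^^^^^^^^^^^
AttributeError: 'float' object has no attribute 'round'
```

```bash
sed -i 's/o\["opening"\].round(4)/round(float(o["opening"]),4)/' f.py; sed -i 's/\.round(\([0-9]\))/.round(\1)/g' f.py; python3 f.py
```

```text
t 16.3833 z 0.1112 rel axis [18.56 47.34] r 50.85 a 0.374 F press [-1.51 -0.17] radial -0.71 tang(cw) -1.34 Fz 5.82 op 0.0222
```

move_arm([
  [[-0.004,0,0,0],[0,-0.00649,0.01482,0],[0,-0.00764,0.01427,0],[0,-0.00872,0.01362,0],[0,-0.00977,0.0129,0],[0,-0.01076,0.01209,0],[0,-0.01167,0.01121,0],[0,0,0,0]],
])

```text
t: 17.05
tool_pos: [0.6436, 0.1425, 0.1112]
tool_rot: [0.233, 1.556, -0.232]
contact_force: [0.3, 1.0, 5.7]
opening: 0.023
```

```bash
python3 f.py
```

```text
t 17.2 z 0.1112 rel axis [38.81 32.85] r 50.85 a 0.868 F press [0.65 1.  ] radial 1.14 tang(cw) -0.34 Fz 5.18 op 0.0227
```

move_arm([
  [[0,-0.01251,0.01026,0],[0,-0.01328,0.00924,0],[0,-0.01396,0.00817,0],[0,-0.01456,0.00705,0],[0,-0.01506,0.00589,0],[0,0,0,0]],
])

```text
t: 17.7
tool_pos: [0.648, 0.1229, 0.1112]
tool_rot: [0.232, 1.556, -0.232]
contact_force: [1.0, 0.7, 6.2]
opening: 0.0228
```

```bash
python3 f.py
```

```text
t 17.85 z 0.1112 rel axis [48.8  15.45] r 51.18 a 1.264 F press [1.44 1.4 ] radial 1.8 tang(cw) -0.9 Fz 5.37 op 0.0225
```

The radial force is small but growing, so the true circle sits slightly outside mine. I'll write a helper that refits the circle (radius and centre offset) from pose and force after each call and prints the next rows.

```bash
cat > g.py <<'E'
from h import *
import json,sys
from scipy.optimize import least_squares
# usage: g.py nrows ; refits circle in press axes (mm, about assumed axis) and prints rows [x,y,z,turn]
c=np.array([.5722,.0416]); th=np.radians(73.15); yv=np.array([np.cos(th),np.sin(th)]); xv=np.array([yv[1],-yv[0]])
try: S=json.load(open("g.json"))
except FileNotFoundError: S=dict(data=[[18.56,47.34,-1.51,-.17],[38.81,32.85,.65,1.0],[48.8,15.45,1.44,1.4]],cmd=[48.8,15.45],first=1)
o=ctrl.get_obs(); p=np.array([(o["tool_pos"][:2]-c)@xv,(o["tool_pos"][:2]-c)@yv])*1000-[.14,84.4]
f=np.array([o["contact_force"][:2]@xv,o["contact_force"][:2]@yv])
if not S.pop("first",0): S["data"].append([*p,*f])
d=np.array(S["data"])
def res(w):
    q=d[:,:2]-w[1:]; r=np.hypot(*q.T); fr=(d[:,2:]*q).sum(1)/r
    return np.r_[(r+fr/2.5-w[0])/.4,(w[0]-53)/5,w[1]/1.2,w[2]/1.2]
w=least_squares(res,[51.5,.8,-1.3]).x
cmd=np.array(S["cmd"]); q=cmd-w[1:]; a=np.arctan2(*q); qa=p-w[1:]; ua=qa/np.hypot(*qa)
print("t",o["t"],"rho,e",w.round(2),"cmd a",a.round(3),"r",np.hypot(*q).round(2),"| actual a",np.arctan2(*qa).round(3),"r",np.hypot(*qa).round(2),"Frad",(f@ua).round(2),"Ftan",(f@[ua[1],-ua[0]]).round(2),"give mm",(-f@ua/2.5).round(2),"z",o["tool_pos"][2].round(4))
n=int(sys.argv[1]); r0=np.hypot(*q); step=float(sys.argv[2]) if len(sys.argv)>2 else 4.5
rows=[]
for i in range(n):
    r=r0+(w[0]-r0)*min(1,(i+1)/5); aa=a+np.radians(step)*(i+1)
    t=w[1:]+r*np.array([np.sin(aa),np.cos(aa)]); s=np.round((t-cmd)/250,4); cmd=cmd+s*250; rows.append([0,float(s[1]),float(s[0]),0])
S["cmd"]=list(cmd); json.dump(S,open("g.json","w")); print(json.dumps([rows]), "end a",aa.round(3))
E
python3 g.py 10
```

```text
t 17.85 rho,e [51.31  0.78 -0.91] cmd a 1.242 r 50.73 | actual a 1.242 r 50.71 Frad 1.67 Ftan -0.04 give mm -0.67 z 0.1112
[[[0, -0.0152, 0.005, 0], [0, -0.0155, 0.0038, 0], [0, -0.0158, 0.0026, 0], [0, -0.016, 0.0013, 0], [0, -0.0161, 0.0, 0], [0, -0.0161, -0.0016, 0], [0, -0.0158, -0.003, 0], [0, -0.0156, -0.0041, 0], [0, -0.0152, -0.0054, 0], [0, -0.0147, -0.0065, 0]]] end a 2.028
```

move_arm([
  [[0,-0.0152,0.005,0],[0,-0.0155,0.0038,0],[0,-0.0158,0.0026,0],[0,-0.016,0.0013,0],[0,-0.0161,0.0,0],[0,-0.0161,-0.0016,0],[0,-0.0158,-0.003,0],[0,-0.0156,-0.0041,0],[0,-0.0152,-0.0054,0],[0,-0.0147,-0.0065,0]],
])

```text
t: 18.68
tool_pos: [0.6362, 0.0885, 0.1113]
tool_rot: [0.236, 1.551, -0.227]
contact_force: [9.3, 9.9, -0.8]
opening: 0.0227
```

```bash
python3 g.py 6
```

```text
t 18.6833 rho,e [51.17  0.83 -0.77] cmd a 2.031 r 51.33 | actual a 1.979 r 50.84 Frad 0.74 Ftan -13.61 give mm -0.3 z 0.1113
[[[0, -0.0141, -0.0078, 0], [0, -0.0134, -0.0089, 0], [0, -0.0127, -0.01, 0], [0, -0.0118, -0.0108, 0], [0, -0.011, -0.0118, 0], [0, -0.0101, -0.0125, 0]]] end a 2.502
```

move_arm([
  [[0,-0.0141,-0.0078,0],[0,-0.0134,-0.0089,0],[0,-0.0127,-0.01,0],[0,-0.0118,-0.0108,0],[0,-0.011,-0.0118,0],[0,-0.0101,-0.0125,0]],
])

```text
t: 19.18
tool_pos: [0.6172, 0.0742, 0.1114]
tool_rot: [0.234, 1.548, -0.229]
contact_force: [13.9, 4.5, -2.5]
opening: 0.0228
```

```bash
python3 g.py 8
```

```text
t 19.1833 rho,e [51.54  0.53 -1.04] cmd a 2.494 r 51.13 | actual a 2.441 r 51.12 Frad 1.4 Ftan -14.58 give mm -0.56 z 0.1114
[[[0, -0.0095, -0.013, 0], [0, -0.0084, -0.0137, 0], [0, -0.0073, -0.0144, 0], [0, -0.0062, -0.0149, 0], [0, -0.005, -0.0154, 0], [0, -0.0034, -0.0158, 0], [0, -0.0022, -0.0161, 0], [0, -0.001, -0.0161, 0]]] end a 3.122
```

move_arm([
  [[0,-0.0095,-0.013,0],[0,-0.0084,-0.0137,0],[0,-0.0073,-0.0144,0],[0,-0.0062,-0.0149,0],[0,-0.005,-0.0154,0],[0,-0.0034,-0.0158,0],[0,-0.0022,-0.0161,0],[0,-0.001,-0.0161,0]],
])

```text
t: 19.85
tool_pos: [0.5832, 0.0712, 0.1112]
tool_rot: [0.231, 1.554, -0.233]
contact_force: [4.1, 0.3, 5.0]
opening: 0.0225
```

```bash
python3 g.py 10
```

```text
t 19.85 rho,e [51.43  0.66 -0.99] cmd a 3.125 r 51.59 | actual a 3.119 r 51.94 Frad -1.37 Ftan -3.84 give mm 0.55 z 0.1112
[[[0, 0.0005, -0.0162, 0], [0, 0.0017, -0.0161, 0], [0, 0.0031, -0.0159, 0], [0, 0.0042, -0.0156, 0], [0, 0.0055, -0.0152, 0], [0, 0.0065, -0.0148, 0], [0, 0.0076, -0.0142, 0], [0, 0.0088, -0.0136, 0], [0, 0.0098, -0.0128, 0], [0, 0.0107, -0.0121, 0]]] end a 3.91
```

move_arm([
  [[0,0.0005,-0.0162,0],[0,0.0017,-0.0161,0],[0,0.0031,-0.0159,0],[0,0.0042,-0.0156,0],[0,0.0055,-0.0152,0],[0,0.0065,-0.0148,0],[0,0.0076,-0.0142,0],[0,0.0088,-0.0136,0],[0,0.0098,-0.0128,0],[0,0.0107,-0.0121,0]],
])

```text
t: 20.68
tool_pos: [0.5502, 0.0988, 0.1111]
tool_rot: [0.235, 1.561, -0.229]
contact_force: [-1.5, 8.9, 8.2]
opening: 0.0226
```

```bash
python3 g.py 14
```

```text
t 20.6833 rho,e [51.27  0.88 -0.99] cmd a -2.37 r 51.59 | actual a -2.308 r 52.14 Frad -2.47 Ftan 8.65 give mm 0.99 z 0.1111
[[[0, 0.0119, -0.011, 0], [0, 0.0127, -0.01, 0], [0, 0.0135, -0.0089, 0], [0, 0.0141, -0.0079, 0], [0, 0.0146, -0.0067, 0], [0, 0.0151, -0.0058, 0], [0, 0.0154, -0.0045, 0], [0, 0.0158, -0.0034, 0], [0, 0.0159, -0.0021, 0], [0, 0.0161, -0.0009, 0], [0, 0.0161, 0.0004, 0], [0, 0.016, 0.0017, 0], [0, 0.0159, 0.0029, 0], [0, 0.0155, 0.0042, 0]]] end a -1.27
```

move_arm([
  [[0,0.0119,-0.011,0],[0,0.0127,-0.01,0],[0,0.0135,-0.0089,0],[0,0.0141,-0.0079,0],[0,0.0146,-0.0067,0],[0,0.0151,-0.0058,0],[0,0.0154,-0.0045,0],[0,0.0158,-0.0034,0],[0,0.0159,-0.0021,0],[0,0.0161,-0.0009,0],[0,0.0161,0.0004,0],[0,0.016,0.0017,0],[0,0.0159,0.0029,0],[0,0.0155,0.0042,0]],
])

```text
t: 21.85
tool_pos: [0.554, 0.1491, 0.1111]
tool_rot: [0.229, 1.558, -0.234]
contact_force: [-0.2, -3.4, 8.7]
opening: 0.0226
```

```bash
python3 g.py 20
```

```text
t 21.85 rho,e [51.2   0.98 -1.04] cmd a -1.27 r 51.39 | actual a -1.291 r 51.72 Frad -1.67 Ftan -2.99 give mm 0.67 z 0.1111
[[[0, 0.0152, 0.0055, 0], [0, 0.0146, 0.0067, 0], [0, 0.0141, 0.0078, 0], [0, 0.0134, 0.0089, 0], [0, 0.0127, 0.0099, 0], [0, 0.012, 0.0108, 0], [0, 0.0111, 0.0116, 0], [0, 0.0101, 0.0125, 0], [0, 0.0091, 0.0133, 0], [0, 0.008, 0.0139, 0], [0, 0.007, 0.0145, 0], [0, 0.0057, 0.015, 0], [0, 0.0046, 0.0154, 0], [0, 0.0034, 0.0158, 0], [0, 0.0021, 0.0159, 0], [0, 0.0008, 0.0161, 0], [0, -0.0004, 0.016, 0], [0, -0.0017, 0.016, 0], [0, -0.0029, 0.0158, 0], [0, -0.0041, 0.0156, 0]]] end a 0.301
```

move_arm([
  [[0,0.0152,0.0055,0],[0,0.0146,0.0067,0],[0,0.0141,0.0078,0],[0,0.0134,0.0089,0],[0,0.0127,0.0099,0],[0,0.012,0.0108,0],[0,0.0111,0.0116,0],[0,0.0101,0.0125,0],[0,0.0091,0.0133,0],[0,0.008,0.0139,0],[0,0.007,0.0145,0],[0,0.0057,0.015,0],[0,0.0046,0.0154,0],[0,0.0034,0.0158,0],[0,0.0021,0.0159,0],[0,0.0008,0.0161,0],[0,-0.0004,0.016,0],[0,-0.0017,0.016,0],[0,-0.0029,0.0158,0],[0,-0.0041,0.0156,0]],
])

```text
t: 23.52
tool_pos: [0.6246, 0.1641, 0.1111]
tool_rot: [0.232, 1.56, -0.232]
contact_force: [-2.1, 3.0, 9.3]
opening: 0.0224
```

```bash
python3 g.py 20
```

```text
t 23.5167 rho,e [51.23  0.97 -0.99] cmd a 0.301 r 51.16 | actual a 0.27 r 50.85 Frad 1.41 Ftan -3.32 give mm -0.56 z 0.1111
[[[0, -0.0053, 0.0152, 0], [0, -0.0065, 0.0147, 0], [0, -0.0076, 0.0141, 0], [0, -0.0088, 0.0135, 0], [0, -0.0097, 0.0128, 0], [0, -0.0108, 0.012, 0], [0, -0.0116, 0.0111, 0], [0, -0.0126, 0.0101, 0], [0, -0.0132, 0.0091, 0], [0, -0.0139, 0.0081, 0], [0, -0.0146, 0.0069, 0], [0, -0.015, 0.0057, 0], [0, -0.0154, 0.0046, 0], [0, -0.0158, 0.0034, 0], [0, -0.0159, 0.0021, 0], [0, -0.0161, 0.0008, 0], [0, -0.0161, -0.0004, 0], [0, -0.016, -0.0017, 0], [0, -0.0158, -0.0029, 0], [0, -0.0155, -0.0042, 0]]] end a 1.872
```

move_arm([
  [[0,-0.0053,0.0152,0],[0,-0.0065,0.0147,0],[0,-0.0076,0.0141,0],[0,-0.0088,0.0135,0],[0,-0.0097,0.0128,0],[0,-0.0108,0.012,0],[0,-0.0116,0.0111,0],[0,-0.0126,0.0101,0],[0,-0.0132,0.0091,0],[0,-0.0139,0.0081,0],[0,-0.0146,0.0069,0],[0,-0.015,0.0057,0],[0,-0.0154,0.0046,0],[0,-0.0158,0.0034,0],[0,-0.0159,0.0021,0],[0,-0.0161,0.0008,0],[0,-0.0161,-0.0004,0],[0,-0.016,-0.0017,0],[0,-0.0158,-0.0029,0],[0,-0.0155,-0.0042,0]],
])

```text
t: 25.18
tool_pos: [0.6404, 0.0944, 0.1112]
tool_rot: [0.236, 1.554, -0.228]
contact_force: [7.9, 10.0, 1.2]
opening: 0.0225
```

```bash
python3 g.py 16
```

```text
t 25.1833 rho,e [51.23  0.97 -0.98] cmd a 1.872 r 51.24 | actual a 1.833 r 50.6 Frad 1.46 Ftan -12.71 give mm -0.58 z 0.1112
[[[0, -0.0152, -0.0054, 0], [0, -0.0147, -0.0065, 0], [0, -0.0141, -0.0077, 0], [0, -0.0135, -0.0088, 0], [0, -0.0128, -0.0098, 0], [0, -0.0119, -0.0108, 0], [0, -0.0111, -0.0116, 0], [0, -0.0101, -0.0125, 0], [0, -0.0091, -0.0133, 0], [0, -0.0081, -0.0139, 0], [0, -0.0069, -0.0145, 0], [0, -0.0058, -0.0151, 0], [0, -0.0045, -0.0154, 0], [0, -0.0034, -0.0157, 0], [0, -0.0021, -0.016, 0], [0, -0.0008, -0.016, 0]]] end a 3.128
```

move_arm([
  [[0,-0.0152,-0.0054,0],[0,-0.0147,-0.0065,0],[0,-0.0141,-0.0077,0],[0,-0.0135,-0.0088,0],[0,-0.0128,-0.0098,0],[0,-0.0119,-0.0108,0],[0,-0.0111,-0.0116,0],[0,-0.0101,-0.0125,0],[0,-0.0091,-0.0133,0],[0,-0.0081,-0.0139,0],[0,-0.0069,-0.0145,0],[0,-0.0058,-0.0151,0],[0,-0.0045,-0.0154,0],[0,-0.0034,-0.0157,0],[0,-0.0021,-0.016,0],[0,-0.0008,-0.016,0]],
])

```text
t: 26.52
tool_pos: [0.5831, 0.0716, 0.1112]
tool_rot: [0.231, 1.555, -0.233]
contact_force: [3.5, -2.0, 6.0]
opening: 0.0225
```

```bash
python3 g.py 20
```

```text
t 26.5167 rho,e [51.29  0.95 -1.11] cmd a 3.128 r 51.1 | actual a 3.128 r 51.46 Frad 0.96 Ftan -3.93 give mm -0.38 z 0.1112
[[[0, 0.0003, -0.0161, 0], [0, 0.0015, -0.0159, 0], [0, 0.0027, -0.0159, 0], [0, 0.004, -0.0156, 0], [0, 0.0053, -0.0152, 0], [0, 0.0065, -0.0147, 0], [0, 0.0077, -0.0142, 0], [0, 0.0087, -0.0135, 0], [0, 0.0098, -0.0128, 0], [0, 0.0108, -0.012, 0], [0, 0.0117, -0.0111, 0], [0, 0.0125, -0.0101, 0], [0, 0.0133, -0.0092, 0], [0, 0.0139, -0.008, 0], [0, 0.0145, -0.007, 0], [0, 0.0151, -0.0058, 0], [0, 0.0154, -0.0045, 0], [0, 0.0158, -0.0034, 0], [0, 0.016, -0.0021, 0], [0, 0.016, -0.0009, 0]]] end a 4.699
```

move_arm([
  [[0,0.0003,-0.0161,0],[0,0.0015,-0.0159,0],[0,0.0027,-0.0159,0],[0,0.004,-0.0156,0],[0,0.0053,-0.0152,0],[0,0.0065,-0.0147,0],[0,0.0077,-0.0142,0],[0,0.0087,-0.0135,0],[0,0.0098,-0.0128,0],[0,0.0108,-0.012,0],[0,0.0117,-0.0111,0],[0,0.0125,-0.0101,0],[0,0.0133,-0.0092,0],[0,0.0139,-0.008,0],[0,0.0145,-0.007,0],[0,0.0151,-0.0058,0],[0,0.0154,-0.0045,0],[0,0.0158,-0.0034,0],[0,0.016,-0.0021,0],[0,0.016,-0.0009,0]],
])

```text
t: 28.18
tool_pos: [0.5473, 0.1348, 0.1111]
tool_rot: [0.229, 1.558, -0.234]
contact_force: [1.1, -3.3, 7.3]
opening: 0.0219
```

```bash
python3 g.py 20
```

```text
t 28.1833 rho,e [51.28  0.97 -1.11] cmd a -1.585 r 51.32 | actual a -1.596 r 51.98 Frad -1.93 Ftan -2.9 give mm 0.77 z 0.1111
[[[0, 0.0161, 0.0004, 0], [0, 0.016, 0.0017, 0], [0, 0.0159, 0.003, 0], [0, 0.0155, 0.0042, 0], [0, 0.0152, 0.0054, 0], [0, 0.0147, 0.0065, 0], [0, 0.0142, 0.0077, 0], [0, 0.0135, 0.0088, 0], [0, 0.0128, 0.0097, 0], [0, 0.012, 0.0108, 0], [0, 0.0111, 0.0117, 0], [0, 0.0101, 0.0125, 0], [0, 0.0091, 0.0133, 0], [0, 0.0081, 0.0139, 0], [0, 0.007, 0.0145, 0], [0, 0.0057, 0.0151, 0], [0, 0.0046, 0.0154, 0], [0, 0.0034, 0.0158, 0], [0, 0.0021, 0.0159, 0], [0, 0.0009, 0.0161, 0]]] end a -0.014
```

move_arm([
  [[0,0.0161,0.0004,0],[0,0.016,0.0017,0],[0,0.0159,0.003,0],[0,0.0155,0.0042,0],[0,0.0152,0.0054,0],[0,0.0147,0.0065,0],[0,0.0142,0.0077,0],[0,0.0135,0.0088,0],[0,0.0128,0.0097,0],[0,0.012,0.0108,0],[0,0.0111,0.0117,0],[0,0.0101,0.0125,0],[0,0.0091,0.0133,0],[0,0.0081,0.0139,0],[0,0.007,0.0145,0],[0,0.0057,0.0151,0],[0,0.0046,0.0154,0],[0,0.0034,0.0158,0],[0,0.0021,0.0159,0],[0,0.0009,0.0161,0]],
])

```text
t: 29.85
tool_pos: [0.6098, 0.1707, 0.1111]
tool_rot: [0.231, 1.561, -0.232]
contact_force: [-3.4, 0.3, 9.1]
opening: 0.0222
```

move_arm([
  [[0,0,0.004,0],[0,0,0,0],[0,0,0,0],[0,0,0,0]],
])

```text
t: 30.18
tool_pos: [0.6111, 0.1704, 0.1112]
tool_rot: [0.231, 1.56, -0.232]
contact_force: [-1.4, 0.8, 8.8]
opening: 0.0225
```

```bash
python3 f.py
```

```text
t 30.3333 z 0.1111 rel axis [-0.23 50.09] r 50.09 a -0.005 F press [-1.55  0.17] radial 0.18 tang(cw) -1.55 Fz 8.31 op 0.0228
```

Parked at about 0 rad (12.57). I'll open the gripper, rise straight up, back off and check.

move_arm([
  [[0,0,0,0],[0,0,0,0],[0,0,0,0],[0,0,0,0],[0,0,0,0],[0,0,0,0]],
], gripper=0.4)

```text
t: 30.83
tool_pos: [0.6112, 0.1704, 0.11]
tool_rot: [0.231, 1.559, -0.232]
contact_force: [0.0, 0.5, 0.5]
opening: 0.0515
```

move_arm([
  [[-0.04,0,0,0],[-0.08,0,0,0],[-0.12,0,0,0],[-0.12,0,0,0],[-0.12,0,0,0],[-0.08,0,0,0],[0,0,-0.06,0],[0,0,-0.12,0],[0,0,-0.12,0],[0,0,-0.12,0],[0,0,-0.12,0],[0,0,-0.06,0],[0,0,0,0],[0,0,0,0]],
])

```text
t: 32.0
tool_pos: [0.468, 0.2145, 0.2516]
tool_rot: [0.231, 1.556, -0.23]
contact_force: [0.5, -0.2, 0.6]
opening: 0.0512
```

```bash
python3 s.py p8; python3 -c "
import cv2
a=cv2.imread('pics/p8_top.png')[120:340,160:480]; b=cv2.imread('pics/p8_side.png')[80:300,200:420]; cv2.imwrite('pics/v8.png',cv2.resize(cv2.hconcat([a,b]),(800,326),interpolation=cv2.INTER_AREA))"
```

```text
32.0 [0.46802759 0.2144728  0.25160543] [ 0.48131591 -0.18463264  0.57403649] 0.051241355498024124 [ 0.29 -0.22  1.86 -0.    1.5   0.58]
side block top [-31.2  31.2] [-103.2  -73.1] z 41.45641545136214 111
 knobtop 39 -2.0 132.1 132.38138898197826
top block top [-33.6  29.5] [-104.   -70.5] z 41.65345685796296 141
 knobtop 60 -2.3 135.1 133.46928248081147
```

View pics/v8.png

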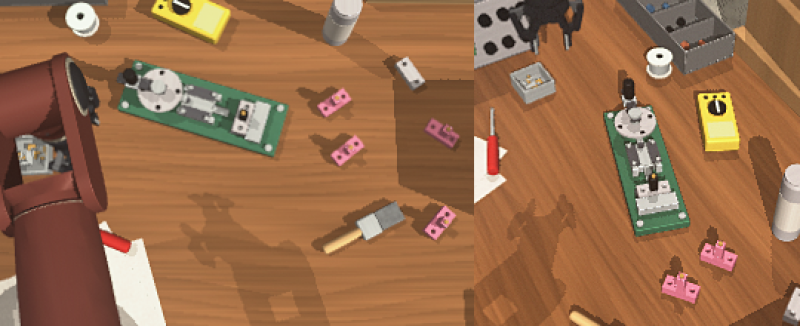

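Both views show the crank arm pointing away from the nest, with the knob at the far end of the press. The block is upright and seated, the bystanders are in place and the arm is clear. I'm handing in the job.

```bash
python3 -c "
from station import ctrl
print(ctrl.finish_job())"
```

```text
the job is handed in; nothing more can be done
None
```

I seated the block on the nest, turned the crank two full turns clockwise, parked it and handed the job in at about 32 s. The hand-in reports no verdict.

- **Block:** it went down over the pins with about 6.5 N of contact. My last check had its top face at 41.5 mm (42 nominal), centred on the nest to about 1 mm once each camera's offset is allowed for.
- **Cranking:** I first turned slowly from about 0.35 to 1.25 rad, with one short pause, to feel the throw, about 51 mm. The two turns were commanded at 6.7 s per turn through both heavy points. Tangential force peaked near 15 N. The knob's give came out under about 1 mm at every reading, but I only read forces between calls, so peaks in between were not seen. I had no direct reading of the speed disc.
- **End state:** the crank is parked within about 0.05 rad of straight away from the nest. The arm is clear, and the bystanders looked undisturbed in the last picture, though I did not measure them.

Two checks disagreed:
- The top and side cameras differ by 1–3 mm. I placed the block by comparing it with the nest in the side camera.
- The gripper read 22.5 mm on the 24 mm knob, with a steady 5–9 N upward force while holding it. It caused no visible harm.

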